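# Make up a soldering tray and a ring tray at the goldsmith's bench

## Robot

A 6-joint arm with a two-finger parallel gripper is mounted at the origin on the work surface. World frame = base frame: x ahead of the robot, y to its left, z up, the work surface at z = 0. Lengths are in mm, angles in degrees, forces in N, time in s.
With the tool pointing down it reaches from about 325 to 900 mm from the base axis. Payload 6.1 kg.
Tool frame: the origin (TCP) lies on the mounting face of the last link; the fingertips stand 173 mm ahead of it and the grasp point (between the pads) lies 155 mm ahead of it; z points along the fingers, y is the line along which they close (so a half turn about z gives the same grasp; the last joint's range is limited). The gripper opens to 85 mm and grips with 20 to 120 N. Pads are 22 mm wide; open, the fingers measure 114 mm over their backs; the gripper's body (76 mm by 85 mm) begins 54 mm behind the grasp point. The pads swing forward as they close: fully open they stand 13 mm farther back than shut.
Start: joints at [61.988, 12.628, 87.462, -0, 79.91, -7.225], TCP at [221.807, 584.311, 404.7] pointing down, gripper open.
Joint ranges: [-170.65, 170.65], [-52.31, 119.04], [5.05, 147.46], [-71.25, 251.25], [11.57, 151.72], [-153.62, 153.62]. Speed limits (degrees/s): [147.25, 147.25, 172.46, 180, 180, 180].

## Interface

Orientations are given as [roll, pitch, yaw] about the fixed x, y, z axes, in that order (R = Rz(yaw) Ry(pitch) Rx(roll)).
In Python, from cell import get_state, grab_frame, job_done gives the robot as it stands.
- The arm moves only by the tool apply_moves, never from a script. Its argument "moves" is text: rows parted by semicolons, each of 7 numbers parted by spaces: the turn, a rotation vector about the world's x, y, z in degrees, then the shift along the world's x, y, z in cm, then the finger opening in cm, from 0 to 8.54. A call has 1 to 12 rows; each row shifts and turns the commanded pose from where the row before left it; what a row does not reach is not made up. A row lasts 1/8 s, in which the tool goes at most 62.5 mm and 10.7 degrees, less where a joint would pass 70% of its speed; a pose out of reach is approached as far as the arm can. A call is refused whole if a number of a shift passes 6.25 or a number of a turn 10.7, either way. A call with a gripper value outside its range is refused whole. The fingers move at their own pace and stop on an object; "newtons" is the grip in N (left out, the last holds). Time passes only in rows, so rows that do not move let the fingers close. It gives the time, the measured TCP pose, the force, the opening and the grip force at its end, in the units of the state.
- get_state(): the state, without advancing time (a new reading comes with each control period).
- grab_frame(name): name is "scene" or "top" or "wrist"; returns a dict with "image" (400x640x3 uint8, blue, green, red), "fx", "fy", "cx", "cy" (pixels), "k1" (the pictures are not rectified: a ray, as slopes to the right and down, at radius r is drawn at 1 + k1 r^2 times it, then the intrinsics apply), "origin" and "attitude" of the camera in the world. Camera axes: x right, y down, z forward; pixel columns grow to the right and rows downward; lengths in mm; the calibration is good to about 2 mm. A picture is of the moment at which its call begins. There is no depth.
- job_done(): hands the job in; it is judged then, once.
The state is a dict: "clock": time; "qpos": joint angles; "joint_vel": joint speeds; "tau": joint torques, N m; "ee_pos": TCP position; "orientation": TCP orientation; "ft_force": force on the tool from outside, world axes, zero at the start; "torque": the same for the moment, N m; "opening": finger opening in mm; "finger_force": force on a finger pad.
Only numpy, scipy, OpenCV 4.12 (cv2) and the standard library are available. Lean on these libraries where they do the work, as an engineer would, in place of code of your own. Each camera call takes 0.05 s, during which the arm holds its last target. There are 200 camera calls.

## Task

Make up the two kit trays from the loose tools on the bench. Soldering kit, in the tray with three compartments: the cross-lock tweezers in the long compartment, the charcoal block in the larger of the other two and the white flux pot in the smaller; ring kit, in the narrow tray with two compartments: the wooden ring clamp in the long compartment and the steel bench block in the square one. Every piece must end the right way up and lying flat on the floor of its compartment; the amber bottle, the pliers and the copper bowl stay where they are.

Things in the scene. Friction and masses are not known exactly. Their poses are not given: they have to be found in the camera images.
- tweezers: Cross-lock soldering tweezers, steel with two reddish-brown fibre grip plates, lying flat: 162 mm long (along x, tips at +x), 20 wide over the grip plates (along y), 13 high there; 35 g. Origin: underside, midway between the plates, which reach 28 to either side of it along x: grip them there, across y.
- charcoal: Black charcoal soldering block with ash-grey marks on its top, 90 (x) by 50 (y) by 28 mm high; 90 g. Origin: centre of the underside.
- flux_pot: Small closed white plastic flux pot, round: body 46 diameter and 36 mm high, with a ribbed white lid of 44 diameter on it, 48 high in all; stands upright; 70 g. Origin: centre of the underside.
- ring_clamp: Wooden ring clamp (jeweller's hand vice of two brown wood jaws with a brass band round the middle and a dark wedge at the -x end), lying flat: 129 mm long (along x), 34 wide (along y) over the middle 52, tapering to about 23 at the jaw tips, 26 high; 80 g. Origin: underside, under the brass band: grip there, across y.
- bench_block: Square polished steel bench block on a dark rubber foot, 50 by 50 by 25 mm high (the lowest 6 is rubber); 400 g. Origin: centre of the underside.
- solder_tray: Fixed wooden tray, grey felt floor, 207 (x) by 150 mm (y), three compartments. Origin: centre of underside; floor top 5 above it; rim and dividers 6 thick, tops 8 above the floor. Compartments (inside size at centre x, y): long one (tweezers) 195 x 58 at (0, +40); larger of the other two (charcoal) 123 x 74 at (-37.5, -32); smaller (flux pot) 69 x 74 at (+63, -32).
- ring_tray: Fixed narrow wooden tray, grey felt floor, 238 (x) by 82 mm (y), two compartments in line. Origin: centre of underside; floor top 5 above it; rim and divider 6 thick, tops 8 above the floor. Compartments (inside size at centre x, y): long one (ring clamp) 150 x 70 at (-38, 0); square one (bench block) 70 x 70 at (+78, 0).
- bottle: Bystander: amber glass bottle with a white cap, 36 diameter, 72 mm high. Origin: centre of the underside. Not part of either kit.
- pliers: Bystander: flat-lying pliers with black handles, about 135 long (along x), 38 wide, 11 mm high. Origin: underside at the pivot. Not part of either kit.
- bowl: Bystander: copper bowl, white inside, 110 diameter, 45 mm high. Origin: centre of the underside. Not part of either kit.

How it is judged (in metres and radians):
At the end, for the whole second after the job is handed in: Each of the five pieces is in its own compartment of the right tray: origin between the walls as far as it fits (12 to 21 mm from the centre), underside within 4 mm of the floor, tilt below 0.08 rad, released, slower than 0.02 m/s. Bottle, pliers and bowl within 20 mm of their places (x of tweezers in the frame of solder_tray between -0.018 and 0.018 m and y of tweezers in the frame of solder_tray between 0.019 and 0.061 m and z of tweezers in the frame of solder_tray between 0.002 and 0.009 m and angle between each of tweezers, charcoal, flux_pot, ring_clamp, bench_block's own z axis and vertical below 0.08 rad and linear speed of each of tweezers, charcoal, flux_pot, ring_clamp, bench_block below 0.02 m/s and contact force between each of tweezers, charcoal, flux_pot, ring_clamp, bench_block and the fingers below 0.1 N and x of charcoal in the frame of solder_tray between -0.0545 and -0.0205 m and y of charcoal in the frame of solder_tray between -0.046 and -0.018 m and z of charcoal in the frame of solder_tray between 0.002 and 0.009 m and x of flux_pot in the frame of solder_tray between 0.049 and 0.077 m and y of flux_pot in the frame of solder_tray between -0.048 and -0.016 m and z of flux_pot in the frame of solder_tray between 0.002 and 0.009 m and x of ring_clamp in the frame of ring_tray between -0.053 and -0.023 m and y of ring_clamp in the frame of ring_tray between -0.02 and 0.02 m and z of ring_clamp in the frame of ring_tray between 0.002 and 0.009 m and x of bench_block in the frame of ring_tray between 0.064 and 0.092 m and y of bench_block in the frame of ring_tray between -0.012 and 0.012 m and z of bench_block in the frame of ring_tray between 0.002 and 0.009 m and distance of each of bottle, pliers, bowl from where it was at the start of the episode below 0.02 m); the robot touches nothing.
It fails at once if the amber bottle is pushed more than 20 mm out of its place (distance of bottle from where it was at the start of the episode above 0.02 m).
It fails at once if the pliers is pushed more than 20 mm out of its place (distance of pliers from where it was at the start of the episode above 0.02 m).
It fails at once if the copper bowl is pushed more than 20 mm out of its place (distance of bowl from where it was at the start of the episode above 0.02 m).
It also fails if it takes over 115 s, if anything falls off the work surface, if the arm or the gripper's body presses on something with over 40 N, if the wrist force passes 120 N, or if a joint passes its speed limit or range.

## Working session

There is one attempt and no reset: what is moved stays moved. The work goes in short steps, Python scripts to look and compute and a tool call to move; the robot and the scene stay as the last step left them, time stands still between calls to the robot, and variables do not carry over. Pictures are saved under pics/ and viewed, at most 14 in all, crops included, and the job is handed in when it is done.

Besides the shell and the picture viewer there is one more tool, called after "Emit:" by a JSON object that holds its "api" and its "payload", one argument or row to a line. apply_moves: Moves the arm, as the interface text tells. Its arguments: {"type":"object","properties":{"moves":{"type":"string"},"newtons":{"type":"number"}},"required":["moves"]}

```bash
ls; mkdir -p pics
python3 - <<'E'
from cell import *
import cv2
for n in("top","scene"):
    f=grab_frame(n); cv2.imwrite(f"pics/{n}0.png",f["image"]); print({k:v for k,v in f.items() if k!="image"})
print(get_state())
E
```

```text
pics
{'fx': 367.9199941635528, 'fy': 367.9199941635528, 'cx': 321.0161131587932, 'cy': 206.93010637026106, 'k1': -0.06294760940353354, 'origin': array([468.37890094,   8.87908992, 875.00086601]), 'attitude': array([-170.71730081,   -1.31041885,  -90.29037451])}
{'fx': 417.43737797245706, 'fy': 417.43737797245706, 'cx': 323.19364441020343, 'cy': 193.53250830436568, 'k1': 0.013797919862077542, 'origin': array([1024.49521577, -333.7510374 ,  833.20510335]), 'attitude': array([-146.44764748,    0.38880255,   51.4380607 ])}
{'clock': 0.1, 'qpos': array([ 6.19886996e+01,  1.26739364e+01,  8.75190341e+01, -1.33773286e-04,
        7.99106800e+01, -7.22722233e+00]), 'joint_vel': array([ 0.01835605, -0.09543128, -0.13262047, -0.09564998, -0.01811757,
        0.02668941]), 'tau': array([ 2.22116440e-03, -4.98251617e+01, -3.90545368e+01, -1.13527735e-04,
        5.65656970e-03,  4.21243567e-05]), 'ee_pos': array([221.6936688 , 584.10626028, 403.67523651]), 'orientation': array([-1.79897156e+02, -1.29090977e-02,  1.59215934e+02]), 'ft_force': array([-0.22442245,  0.30056264, -0.00630817]), 'torque': array([-0.00499544, -0.00027615, -0.01598401]), 'finger_force': 0.0, 'opening': 85.2621082380988}
```

View pics/top0.png

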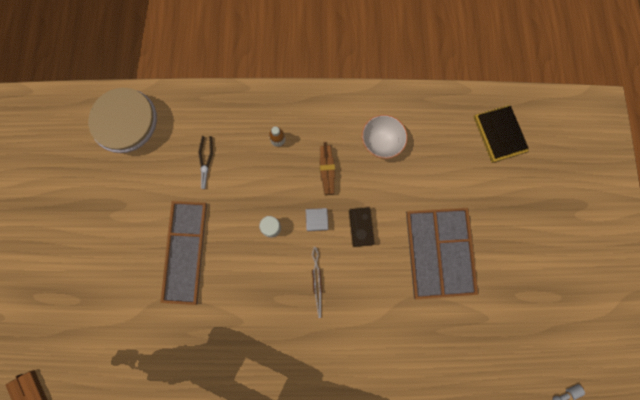

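View pics/scene0.png

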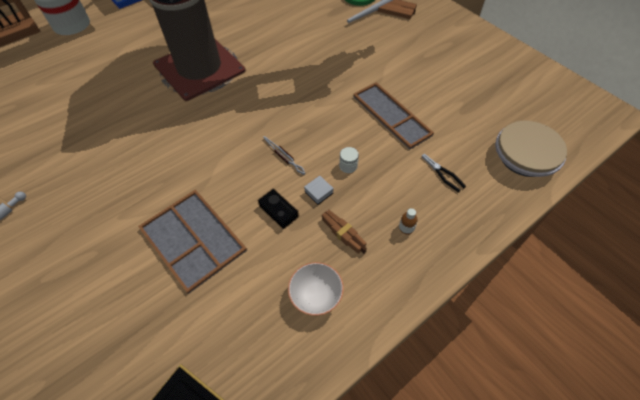

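The top view shows the ring tray at (185,253), the solder tray at (441,253), clamp (327,168), bench block (317,220), pot (270,227), charcoal (361,227) and tweezers (318,283). The bystanders are the pliers (205,162), bottle (277,136) and bowl (385,137). Next, an enlarged crop.

```bash
cat > h.py <<'E'
import numpy as np, cv2
from scipy.spatial.transform import Rotation as R
from cell import *
def cam(f):
    return np.array([[f["fx"],0,f["cx"]],[0,f["fy"],f["cy"]],[0,0,1]]), np.array([f["k1"],0,0,0,0.]), R.from_euler("xyz",f["attitude"],degrees=True).as_matrix(), np.array(f["origin"])
def p2w(f,uv,z=0):
    K,d,A,o=cam(f)
    s=cv2.undistortPoints(np.array(uv,float).reshape(-1,1,2),K,d).reshape(-1,2)
    r=np.c_[s,np.ones(len(s))]@A.T
    return o+r*((z-o[2])/r[:,2])[:,None]
def w2p(f,P):
    K,d,A,o=cam(f)
    return cv2.projectPoints(np.array(P,float).reshape(-1,1,3),cv2.Rodrigues(A.T)[0],-A.T@o,K,d)[0].reshape(-1,2)
E
python3 - <<'E'
from h import *
im=cv2.imread("pics/top0.png")
c=im[120:325,155:485]
cv2.imwrite("pics/c1.png",cv2.convertScaleAbs(cv2.resize(c,(792,492),interpolation=cv2.INTER_CUBIC),alpha=1.5)) #2.4x
E
```

```text
(no output)
```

View pics/c1.png

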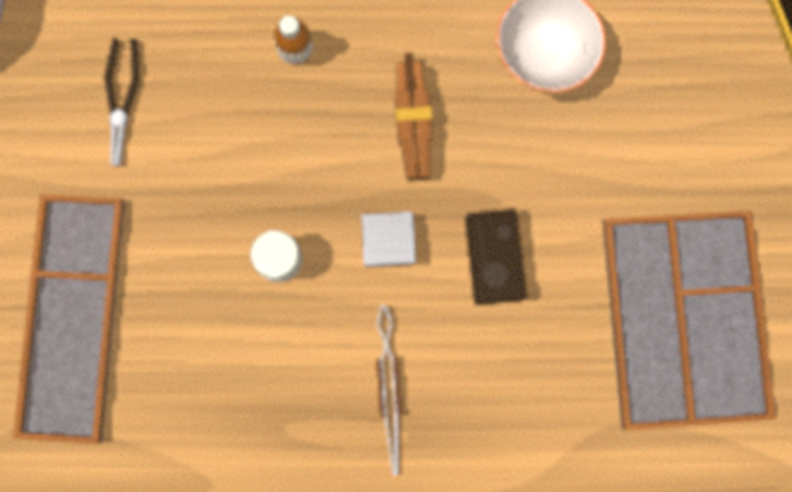

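The crop (2.4x, offset 155,120) shows these corners: ring tray rim (40,196),(124,199),(100,441),(14,437), with the square compartment at the top; solder tray rim (603,220),(750,212),(775,416),(626,428). The clamp's wedge end is (409,53), its tips (417,180) and its band (414,114). The tweezers' tips are at (397,474) and their plates at about (389,388).

Run:
```python
from h import *
f=grab_frame("top")
def q(n,pts,z):
    uv=np.array(pts,float)/2.4+[155,120]-0.3
    w=p2w(f,uv,z)[:,:2]; print(n,w.round(0).tolist(),'mean',w.mean(0).round(1))
    e=np.diff(np.r_[w,w[:1]],axis=0); print('   len',np.hypot(*e.T).round(0),'ang',np.degrees(np.arctan2(e[:,1],e[:,0])).round(1))
q("ring",[(40,196),(124,199),(100,441),(14,437)],13)
q("sold",[(603,220),(750,212),(775,416),(626,428)],13)
q("clamp ends",[(409,53),(418,180)],22)
q("band",[(414,114)],26)
q("block",[(362,213),(413,211),(415,264),(364,266)],25)
q("pot",[(275,254)],48)
q("char",[(467,212),(516,209),(525,300),(475,304)],28)
q("tw",[(385,306),(397,474)],8)
q("twc",[(389,388)],11)
q("bottle",[(289,26)],72)
q("bowl",[(552,40)],45)
q("pliers",[(117,118),(117,164)],8)
```

```text
ring [[623.0, 345.0], [620.0, 261.0], [386.0, 275.0], [389.0, 358.0]] mean [504.6 309.6]
   len [ 84. 234.  83. 234.] ang [-92.1 176.7  87.8  -3.1]
sold [[598.0, -215.0], [606.0, -365.0], [404.0, -378.0], [395.0, -229.0]] mean [ 500.9 -296.7]
   len [151. 202. 149. 203.] ang [ -87.  -176.5   93.4    4.1]
clamp ends [[768.0, -22.0], [637.0, -30.0]] mean [702.4 -26.1]
   len [131. 131.] ang [-176.5    3.5]
band [[703.0, -26.0]] mean [703.  -26.5]
   len [0.] ang [0.]
block [[604.0, 25.0], [606.0, -25.0], [554.0, -26.0], [552.0, 23.0]] mean [578.7  -0.8]
   len [50. 52. 49. 52.] ang [ -87.8 -178.3   92.1    2.2]
pot [[561.0, 106.0]] mean [561.1 106.2]
   len [0.] ang [0.]
char [[604.0, -77.0], [607.0, -125.0], [518.0, -132.0], [515.0, -83.0]] mean [ 561.  -104.4]
   len [48. 89. 48. 90.] ang [ -86.5 -175.9   94.2    4. ]
tw [[514.0, 3.0], [354.0, -8.0]] mean [434.3  -2.8]
   len [160. 160.] ang [-176.1    3.9]
twc [[435.0, -1.0]] mean [435.4  -0.9]
   len [0.] ang [0.]
bottle [[777.0, 94.0]] mean [777.1  94.2]
   len [0.] ang [0.]
bowl [[774.0, -163.0]] mean [ 774.  -163.3]
   len [0.] ang [0.]
pliers [[704.0, 273.0], [656.0, 271.0]] mean [680.3 272.3]
   len [48. 48.] ang [-177.2    2.8]
```

Emit:
{"api": "apply_moves", "payload": {
  "moves": "0 0 2.05 1.77 -4.87 -0.8 4.5;0 0 2.05 1.77 -4.87 -0.8 4.5;0 0 2.05 1.77 -4.87 -0.8 4.5;0 0 2.05 1.77 -4.87 -0.8 4.5;0 0 2.05 1.77 -4.87 -0.8 4.5;0 0 2.05 1.77 -4.87 -0.8 4.5;0 0 2.05 1.77 -4.87 -0.8 4.5;0 0 2.05 1.77 -4.87 -0.8 4.5;0 0 2.05 1.77 -4.87 -0.8 4.5;0 0 2.05 1.77 -4.87 -0.8 4.5;0 0 2.05 1.77 -4.87 -0.8 4.5;0 0 2.05 1.77 -4.87 -0.8 4.5",
  "newtons": 40
}}

```text
clock: 1.65
ee_pos: [434.4, -1.8, 308.5]
orientation: [180.0, 0.0, -176.1]
ft_force: [0.5, 0.7, 0.9]
opening: 44.7
finger_force: 0.0
```

Run:
```python
from h import *
f=grab_frame("wrist"); cv2.imwrite("pics/w1.png",f["image"]); print({k:v for k,v in f.items() if k!="image"})
s=get_state(); print(s["ee_pos"],s["orientation"],s["opening"])
```

```text
{'fx': 280.14684167824464, 'fy': 280.14684167824464, 'cx': 318.22254735138, 'cy': 198.33768591405956, 'k1': -0.018910602166006717, 'origin': array([367.1205304 ,  -6.57608336, 276.41304258]), 'attitude': array([1.64607976e+02, 3.74510256e-02, 9.38163382e+01])}
[435.7022064   -6.15574632 307.98861641] [-1.79780906e+02  4.78681171e-02 -1.76177405e+02] 44.83869863945666
```

View pics/w1.png

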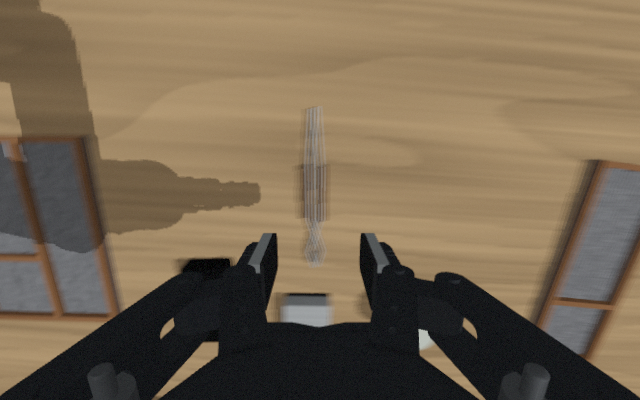

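The wrist view (slightly blurred by motion) shows the tweezers' plates centred at about (314,192), tips at (314,108), loop end at (315,262), and fingertips at about (268,235) and (368,235).

Run:
```python
from h import *
f=grab_frame("wrist"); cv2.imwrite("pics/w2.png",cv2.resize(f["image"][90:300,220:420],(800,840))[:600]); s=get_state(); print(s["ee_pos"],s["orientation"],s["joint_vel"].round(2))
print(p2w(f,[(314,192),(314,166),(314,218),(314,108),(315,262)],10).round(1))
```

```text
[434.9393906   -3.78779911 308.1244982 ] [-1.79924179e+02 -2.79016092e-02 -1.76442653e+02] [ 4.47 -1.65  1.39  2.26  2.31  5.99]
[[435.5 -11.9  10. ]
 [410.  -13.5  10. ]
 [462.4 -10.2  10. ]
 [357.2 -16.7  10. ]
 [511.2  -6.2  10. ]]
```

View pics/w2.png

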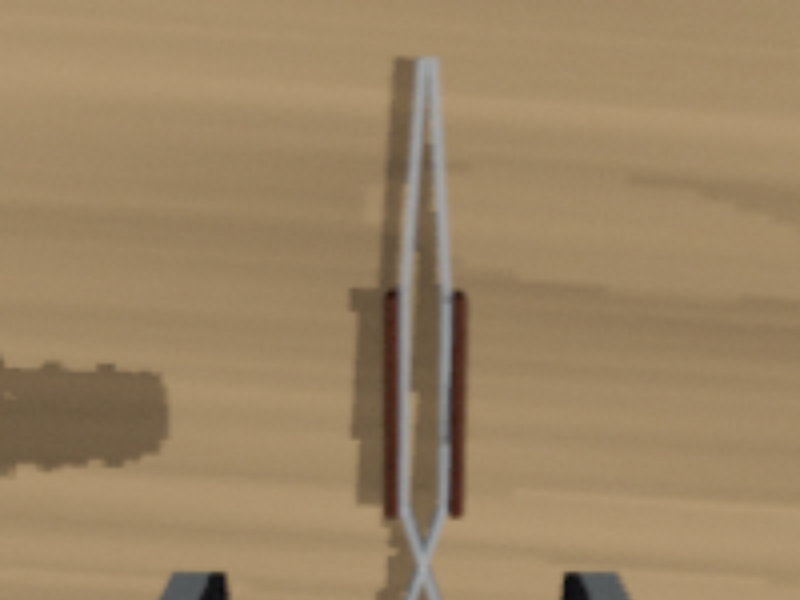

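The steady view shows the plates between crop x 386 and 466, y 292 and 517, so their centre is at about full-frame (326,191). The finger pad corners are at about (275,233) and (361,233).

Run:
```python
from h import *
f=grab_frame("wrist"); s=get_state(); print(s["ee_pos"],s["orientation"],s["joint_vel"].round(2))
g=lambda a:np.array(a)/4+[220,90]
print(p2w(f,g([(425,405),(425,292),(425,517),(428,60)]),12).round(1))
for z in (130,135,140,145): print(z,p2w(f,g([(226,573),(564,573)]),z).round(1).tolist())
```

```text
[434.37929684  -1.97812812 308.19758751] [ 1.79988059e+02 -6.80313412e-02 -1.76451377e+02] [ 3.5  -1.32  0.88  0.95  1.    1.75]
[[432.3   3.   12. ]
 [404.9   1.1  12. ]
 [461.    5.   12. ]
 [352.8  -1.8  12. ]]
130 [[429.3, -28.2, 130.0], [426.4, 19.1, 130.0]]
135 [[427.2, -27.5, 135.0], [424.4, 18.1, 135.0]]
140 [[425.1, -26.8, 140.0], [422.4, 17.2, 140.0]]
145 [[423.0, -26.1, 145.0], [420.3, 16.3, 145.0]]
```

Emit:
{"api": "apply_moves", "payload": {
  "moves": "0 0 0 0 0.05 -2 4.5;0 0 0 0 0.05 -3 4.5;0 0 0 0 0 -3 4.5;0 0 0 0 0 -3 4.5;0 0 0 0 0 -1.9 4.5;0 0 0 0 0 0 4.5;0 0 0 0 0 0 4.5;0 0 0 0 0 0 1;0 0 0 0 0 0 1;0 0 0 0 0 0 1;0 0 0 0 0 0 1;0 0 0 0 0 0 1",
  "newtons": 30
}}

```text
clock: 3.3
ee_pos: [434.9, 0.9, 180.9]
orientation: [-180.0, 0.1, -176.2]
ft_force: [-3.0, 0.9, 7.6]
opening: 18.6
finger_force: 31.0
```

Emit:
{"api": "apply_moves", "payload": {
  "moves": "0 0 0 0 0 3 1;0 0 0 0 0 5 1;0 0 0 0.8 -3 0 1;0 0 0 0.8 -4 0 1;0 0 0 0.8 -4 0 1;0 0 0 1 -4 0 1;0 0 0 1 -4 0 1;0 0 0 1 -4 0 1;0 0 0 1 -2.8 0 1;0 0 0 0 0 0 1;0 0 0 0 0 0 1;0 0 0 0 0 0 1"
}}

```text
clock: 4.8
ee_pos: [497.9, -256.1, 259.5]
orientation: [180.0, -0.0, -176.1]
ft_force: [-0.1, 0.3, -0.8]
opening: 18.7
finger_force: 30.2
```

Run:
```python
from h import *
f=grab_frame("wrist"); s=get_state(); print(s["ee_pos"],s["orientation"],s["opening"],s["joint_vel"].round(2))
t=R.from_euler("z",3.7,degrees=True).as_matrix()
P=np.array([[a*97.5,b,13] for a in(1,-1) for b in(69,11)])@t.T+[501,-297,0]
im=f["image"].copy()
for p in w2p(f,P): cv2.drawMarker(im,tuple(int(round(v)) for v in p),(0,0,255),0,12)
cv2.imwrite("pics/w3.png",im)
```

```text
[ 498.01161675 -256.08787198  259.62754567] [ 1.79975228e+02 -1.91297134e-02 -1.76128770e+02] 19.052673077701748 [ 0.07  0.08 -0.29  0.06 -0.12 -0.03]
```

View pics/w3.png

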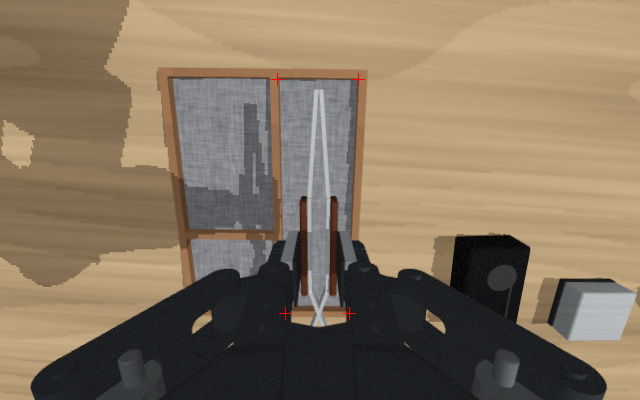

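The markers fall on the inner corners of the long compartment, so the tray fit is good, and the tweezers hang over its middle. Lower and release.

Emit:
{"api": "apply_moves", "payload": {
  "moves": "0 0 0 0.1 -0.1 -2 1;0 0 0 0 0 -2.5 1;0 0 0 0 0 -1.8 1;0 0 0 0 0 -0.7 1;0 0 0 0 0 -0.3 1;0 0 0 0 0 0 1;0 0 0 0 0 0 1;0 0 0 0 0 0 2.8;0 0 0 0 0 0 2.8;0 0 0 0 0 0 2.8;0 0 0 0 0 2 2.8;0 0 0 0 0 6 4"
}}

```text
clock: 6.35
ee_pos: [497.8, -257.2, 265.2]
orientation: [179.7, -0.3, -176.2]
ft_force: [1.3, -0.0, 0.8]
opening: 39.9
finger_force: 0.0
```

Emit:
{"api": "apply_moves", "payload": {
  "moves": "0 0 0 0.6 1.5 0 7;0 0 0 1.4 3.5 0 7;0 0 0 1.5 3.5 0 7;0 0 0 1.5 3.5 0 7;0 0 0 1.3 3.3 0 7;0 0 0 0 0 0 7;0 0 0 0 0 0 7;0 0 0 0 0 0 7"
}}

```text
clock: 7.35
ee_pos: [561.9, -105.9, 266.8]
orientation: [-180.0, -0.0, -176.2]
ft_force: [0.1, 0.3, 0.7]
opening: 69.7
finger_force: 0.0
```

Run:
```python
from h import *
f=grab_frame("wrist"); s=get_state(); print(s["ee_pos"],s["orientation"],s["opening"],s["joint_vel"].round(2))
def box(c,a,l,w,z):
    t=R.from_euler("z",a,degrees=True).as_matrix()
    return np.array([[i*l/2,j*w/2,z] for i in(1,-1) for j in(1,-1)])@t.T+[*c,0]
P=np.r_[box((561,-104.4),4,90,50,28),box((578.7,-.8),2,50,50,25)]
im=f["image"].copy()
for p in w2p(f,P): cv2.drawMarker(im,tuple(int(round(v)) for v in p),(0,0,255),0,12)
cv2.imwrite("pics/w4.png",im)
```

```text
[ 561.92340614 -105.9682847   266.78927089] [-1.79989354e+02 -3.79224554e-03 -1.76259193e+02] 70.26758820629142 [-0.14  0.1   0.06  0.08 -0.05  0.03]
```

View pics/w4.png

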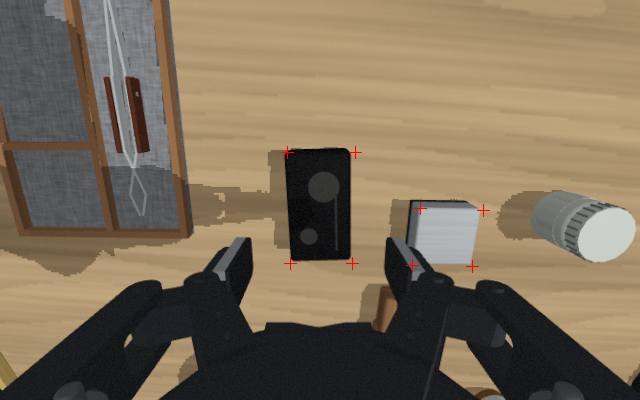

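The charcoal's top is within about 2 px of its markers and sits midway between the fingers. The block is about 3 mm less in y than I had. The tweezers lie in their compartment.

Emit:
{"api": "apply_moves", "payload": {
  "moves": "0 0 0 0 0.1 -2 7;0 0 0 0 0 -3 7;0 0 0 0 0 -2.5 7;0 0 0 0 0 -1 7;0 0 0 0 0 -0.1 7;0 0 0 0 0 0 7;0 0 0 0 0 0 4;0 0 0 0 0 0 4;0 0 0 0 0 0 4;0 0 0 0 0 0 4;0 0 0 0 0 0 4",
  "newtons": 40
}}

```text
clock: 8.78
ee_pos: [563.0, -104.3, 182.1]
orientation: [-179.9, 0.1, -176.2]
ft_force: [-0.4, -0.4, 6.2]
opening: 49.3
finger_force: 42.1
```

Emit:
{"api": "apply_moves", "payload": {
  "moves": "0 0 0 0 0 3 4;0 0 0 0 0 4 4;0 0 0 -1 -2.2 0 4;0 0 0 -1.75 -4.1 0 4;0 0 0 -1.75 -4.1 0 4;0 0 0 -1.75 -4.1 0 4;0 0 0 -1.75 -4.1 0 4;0 0 0 -1.55 -4.1 0 4;0 0 0 0 0 0 4;0 0 0 0 0 0 4;0 0 0 0 0 0 4"
}}

```text
clock: 10.15
ee_pos: [467.0, -329.9, 250.5]
orientation: [180.0, -0.0, -176.1]
ft_force: [0.3, 0.3, -1.5]
opening: 49.4
finger_force: 41.8
```

Emit:
{"api": "apply_moves", "payload": {
  "moves": "0 0 0 0 -0.15 -2 4;0 0 0 0 0 -2 4;0 0 0 0 0 -1.5 4;0 0 0 0 0 -0.6 4;0 0 0 0 0 -0.2 4;0 0 0 0 0 0 4;0 0 0 0 0 0 4;0 0 0 0 0 0 6;0 0 0 0 0 0 6;0 0 0 0 0 0 6;0 0 0 0 0 3 6;0 0 0 0 0 6 6"
}}

```text
clock: 11.65
ee_pos: [465.5, -331.6, 275.6]
orientation: [179.7, -0.3, -176.2]
ft_force: [1.0, -1.1, -0.4]
opening: 60.5
finger_force: 0.0
```

Emit:
{"api": "apply_moves", "payload": {
  "moves": "0 0 0 0.5 2 0 7;0 0 0 1 4.5 0 7;0 0 0 1 5 0 7;0 0 0 1 5 0 7;0 0 0 1 5 0 7;0 0 0 1 5 0 7;0 0 0 1 5 0 7;0 0 0 1.05 5 0 7;0 0 0 1 4.75 0 7;0 0 0 1 2.5 0 7;0 0 0 0 0 0 7;0 0 0 0 0 0 7"
}}

```text
clock: 13.15
ee_pos: [561.7, 104.7, 276.9]
orientation: [-180.0, -0.1, -176.2]
ft_force: [0.3, -0.3, -0.1]
opening: 70.2
finger_force: 0.0
```

Emit:
{"api": "apply_moves", "payload": {
  "moves": "0 0 0 0 0 0 7;0 0 0 0 0 0 7"
}}

```text
clock: 13.4
ee_pos: [562.1, 104.0, 277.7]
orientation: [-180.0, -0.0, -176.3]
ft_force: [-0.2, 0.2, 0.3]
opening: 69.5
finger_force: 0.0
```

Run:
```python
from h import *
f=grab_frame("wrist"); s=get_state(); print(s["ee_pos"],s["orientation"],s["opening"],s["joint_vel"].round(2))
def box(c,a,l,w,z):
    t=R.from_euler("z",a,degrees=True).as_matrix()
    return np.array([[i*l/2,j*w/2,z] for i in(1,-1) for j in(1,-1)])@t.T+[*c,0]
P=np.r_[[(561.1,106.2,48)],box((578.7,-.8),2,50,50,25),box((504.6,309.6),-3,238,82,13)]
im=f["image"].copy()
for p in w2p(f,P): cv2.drawMarker(im,tuple(int(round(v)) for v in p),(0,0,255),0,12)
cv2.imwrite("pics/w5.png",im)
```

```text
[562.15940286 104.12392006 277.72234082] [-1.79997116e+02  2.02214539e-03 -1.76259150e+02] 70.17606650780455 [ 0.3   0.14 -0.1  -0.01  0.02  0.06]
```

View pics/w5.png

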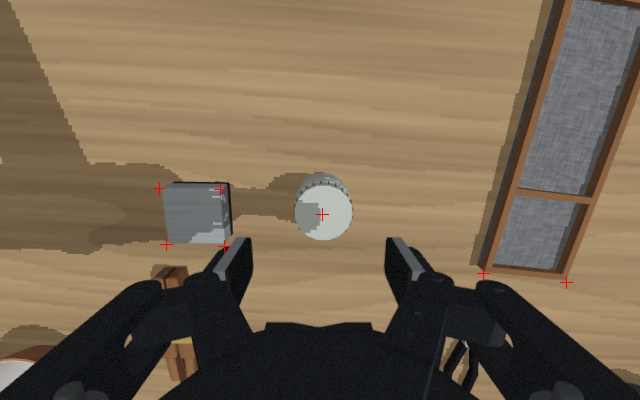

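The pot lid's centre at (323,212) is on its marker at (322,214). The ring tray's +x rim is some 4 to 8 mm short of its markers, so I'll recheck it when hovering there.

Emit:
{"api": "apply_moves", "payload": {
  "moves": "0 0 0 -0.1 0.2 -2 7;0 0 0 0 0 -3 7;0 0 0 0 0 -2.8 7;0 0 0 0 0 -1.2 7;0 0 0 0 0 -0.3 7;0 0 0 0 0 0 7;0 0 0 0 0 0 3.8;0 0 0 0 0 0 3.8;0 0 0 0 0 0 3.8;0 0 0 0 0 0 3.8;0 0 0 0 0 0 3.8",
  "newtons": 30
}}

```text
clock: 14.82
ee_pos: [562.0, 107.0, 186.0]
orientation: [-180.0, 0.1, -176.2]
ft_force: [-0.7, 0.8, 5.3]
opening: 44.7
finger_force: 31.5
```

Emit:
{"api": "apply_moves", "payload": {
  "moves": "0 0 0 0 0 3 3.8;0 0 0 0 0 5 3.8;0 0 0 0.4 -2.2 0 3.8;0 0 0 0 -4.5 0 3.8;0 0 0 0 -5 0 3.8;0 0 0 0 -5 0 3.8;0 0 0 0 -5 0 3.8;0 0 0 0 -5 0 3.8;0 0 0 0 -5 0 3.8;0 0 0 0 -5 0 3.8;0 0 0 0 -4.5 0 3.8;0 0 0 0 -2 0 3.8"
}}

```text
clock: 16.32
ee_pos: [564.6, -327.4, 264.5]
orientation: [-180.0, -0.0, -176.3]
ft_force: [0.0, 0.8, -0.6]
opening: 44.3
finger_force: 31.1
```

Emit:
{"api": "apply_moves", "payload": {
  "moves": "0 0 0 0 0 0 3.8;0 0 0 0 0 0 3.8;0 0 0 0 0 0 3.8;0 0 0 0 0 0 3.8"
}}

```text
clock: 16.82
ee_pos: [565.5, -323.9, 264.8]
orientation: [180.0, -0.0, -176.1]
ft_force: [0.2, -0.0, -1.1]
opening: 44.7
finger_force: 31.1
```

Emit:
{"api": "apply_moves", "payload": {
  "moves": "0 0 0 0.1 -0.1 -2.5 3.8;0 0 0 0 0 -2.5 3.8;0 0 0 0 0 -1.5 3.8;0 0 0 0 0 -0.6 3.8;0 0 0 0 0 -0.2 3.8;0 0 0 0 0 0 3.8;0 0 0 0 0 0 3.8;0 0 0 0 0 0 6;0 0 0 0 0 0 6;0 0 0 0 0 0 6;0 0 0 0 0 3 6;0 0 0 0 0 6 6"
}}

```text
clock: 18.32
ee_pos: [564.9, -325.2, 279.0]
orientation: [179.7, -0.3, -176.2]
ft_force: [1.4, -0.7, -0.5]
opening: 60.0
finger_force: 0.0
```

Emit:
{"api": "apply_moves", "payload": {
  "moves": "0 0 -0.3 0.2 2 0 7;0 0 -0.3 0.2 4.4 0 7;0 0 -0.3 0.2 5 0 7;0 0 -0.3 0.2 5 0 7;0 0 -0.3 0.2 5 0 7;0 0 -0.2 0.2 5 0 7;0 0 0 0.1 4 0 7;0 0 0 0 2 0 7;0 0 0 0 0 0 7;0 0 0 0 0 0 7;0 0 0 0 0 0 7;0 0 0 0 0 0 7"
}}

```text
clock: 19.82
ee_pos: [579.2, -3.1, 281.6]
orientation: [-180.0, -0.0, -178.0]
ft_force: [-0.2, 0.7, 0.1]
opening: 69.9
finger_force: 0.0
```

Emit:
{"api": "apply_moves", "payload": {
  "moves": "0 0 0 0 0.2 -2 7;0 0 0 0 0 -3 7;0 0 0 0 0 -3 7;0 0 0 0 0 -1.6 7;0 0 0 0 0 -0.5 7;0 0 0 0 0 0 7;0 0 0 0 0 0 4;0 0 0 0 0 0 4;0 0 0 0 0 0 4;0 0 0 0 0 0 4;0 0 0 0 0 0 4",
  "newtons": 70
}}

```text
clock: 21.2
ee_pos: [580.1, -0.2, 182.4]
orientation: [-180.0, 0.2, -177.9]
ft_force: [-0.5, -0.6, 6.3]
opening: 48.3
finger_force: 73.7
```

Emit:
{"api": "apply_moves", "payload": {
  "moves": "0 0 0 0 0 2 4;0 0 0 0 0 3 4;0 0 0 0 0 3 4;0 0 -0.6 0 2.5 0 4;0 0 -0.8 0 4.5 0 4;0 0 -0.8 0 5 0 4;0 0 -0.8 0 5 0 4;0 0 -0.8 0 5 0 4;0 0 -0.8 0 4.5 0 4;0 0 -0.4 0 4 0 4"
}}

```text
clock: 22.45
ee_pos: [578.6, 306.7, 261.4]
orientation: [180.0, -0.0, 177.1]
ft_force: [-0.2, 0.3, -2.7]
opening: 48.3
finger_force: 73.2
```

Emit:
{"api": "apply_moves", "payload": {
  "moves": "0 0 0 0 0 0 4;0 0 0 0 0 0 4;0 0 0 0 0 0 4"
}}

```text
clock: 22.82
ee_pos: [579.3, 303.8, 260.8]
orientation: [-180.0, -0.0, 177.0]
ft_force: [-0.1, -0.0, -4.1]
opening: 48.4
finger_force: 73.5
```

Run:
```python
from h import *
f=grab_frame("wrist"); s=get_state(); print(s["ee_pos"],s["orientation"],s["opening"],s["joint_vel"].round(2))
def box(c,a,l,w,z):
    t=R.from_euler("z",a,degrees=True).as_matrix()
    return np.array([[i*l/2,j*w/2,z] for i in(1,-1) for j in(1,-1)])@t.T+[*c,0]
P=box((504.6,309.6),-3,238,82,13)
im=f["image"].copy()
for p in w2p(f,P): cv2.drawMarker(im,tuple(int(round(v)) for v in p),(0,0,255),0,12)
cv2.imwrite("pics/w6.png",im)
```

```text
[579.36731009 303.76972935 260.80316239] [-1.79982640e+02 -1.51352946e-02  1.77033033e+02] 48.33917496756127 [-0.06  0.14 -0.11 -0.02 -0.07  0.09]
```

View pics/w6.png

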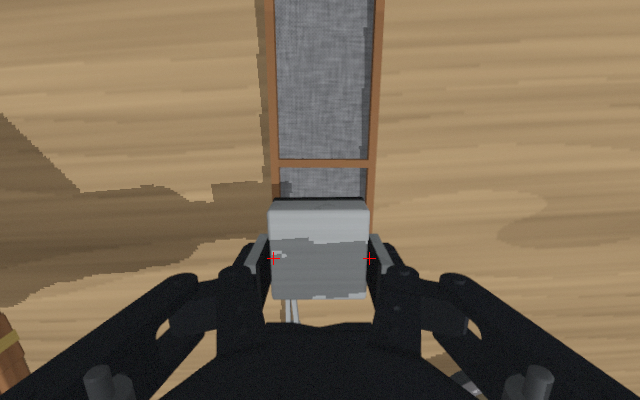

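The block hangs over the square compartment. The ring tray's divider is at row about 162, spanning columns 275 to 370, and the outer rims there are at about columns 270 and 376.

Run:
```python
from h import *
f=grab_frame("wrist")
print(p2w(f,[(322,158.5),(322,167),(270,163),(376,163),(264,5),(384,5)],13).round(1))
```

```text
[[539.5 308.2  13. ]
 [546.1 307.9  13. ]
 [540.9 267.9  13. ]
 [545.2 349.7  13. ]
 [433.6 274.1  13. ]
 [437.9 355.3  13. ]]
```

Emit:
{"api": "apply_moves", "payload": {
  "moves": "0 0 0 0.25 0.2 -2.5 4;0 0 0 0 0 -2.5 4;0 0 0 0 0 -1.5 4;0 0 0 0 0 -0.6 4;0 0 0 0 0 -0.2 4;0 0 0 0 0 0 4;0 0 0 0 0 0 4;0 0 0 0 0 0 6;0 0 0 0 0 0 6;0 0 0 0 0 0 6;0 0 0 0 0 3 6;0 0 0 0 0 6 6"
}}

```text
clock: 24.42
ee_pos: [580.3, 306.3, 275.2]
orientation: [-179.8, -0.4, 177.1]
ft_force: [1.0, -0.3, 0.2]
opening: 59.6
finger_force: 0.0
```

Emit:
{"api": "apply_moves", "payload": {
  "moves": "0 0 0.4 0.6 -2 0 6;0 0 0.8 1.5 -4 0 6;0 0 0.8 1.6 -4.5 0 6;0 0 0.8 1.7 -4.5 0 6;0 0 0.8 1.7 -4.5 0 6;0 0 0.8 1.7 -4.5 0 6;0 0 0.8 1.7 -4.5 0 6;0 0 0.8 1.2 -3.2 0 6;0 0 0.4 0.5 -1.5 0 6;0 0 0 0 0 0 6;0 0 0 0 0 0 6;0 0 0 0 0 0 6"
}}

```text
clock: 25.92
ee_pos: [703.4, -23.5, 277.7]
orientation: [180.0, -0.0, -176.4]
ft_force: [-0.5, -0.4, -0.1]
opening: 59.8
finger_force: 0.0
```

Run:
```python
from h import *
f=grab_frame("wrist"); s=get_state(); print(s["ee_pos"],s["orientation"],s["opening"],s["joint_vel"].round(2))
im=f["image"].copy()
a=np.radians(3.5); d=np.array([np.cos(a),np.sin(a)])
for t in(-64.5,0,64.5):
    p=w2p(f,[[*(np.array([703,-26.3])+t*d),26]])[0]; cv2.drawMarker(im,tuple(int(round(v)) for v in p),(0,0,255),0,12)
cv2.imwrite("pics/w7.png",im)
f=grab_frame("top");cv2.imwrite("pics/t2.png",f["image"])
```

```text
[703.48898092 -23.67846318 277.772667  ] [ 1.79989460e+02 -5.49395364e-03 -1.76398257e+02] 60.172621999774854 [-0.35  0.1  -0.1  -0.08  0.02 -0.19]
```

View pics/w7.png

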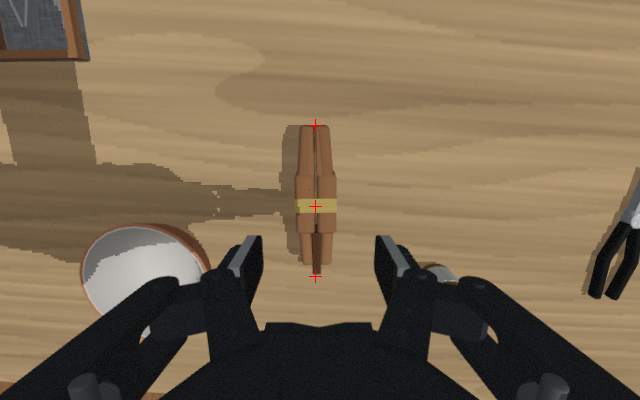

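The clamp's ends and brass band (315,206) coincide with the markers, between the fingers.

Emit:
{"api": "apply_moves", "payload": {
  "moves": "0 0 0 0 -0.25 -2 6;0 0 0 0 0 -3 6;0 0 0 0 0 -2.8 6;0 0 0 0 0 -1.3 6;0 0 0 0 0 -0.4 6;0 0 0 0 0 0 6;0 0 0 0 0 0 2.5;0 0 0 0 0 0 2.5;0 0 0 0 0 0 2.5;0 0 0 0 0 0 2.5;0 0 0 0 0 0 2.5;0 0 0 0 0 0 2.5",
  "newtons": 40
}}

```text
clock: 27.52
ee_pos: [704.5, -27.7, 184.4]
orientation: [-180.0, 0.1, -176.5]
ft_force: [-0.0, -0.1, 6.0]
opening: 33.0
finger_force: 41.5
```

Emit:
{"api": "apply_moves", "payload": {
  "moves": "0 0 0 0 0 3 2.5;0 0 0 0 0 5 2.5;0 0 -0.4 -1.5 2 0 2.5;0 0 -0.8 -2.9 4 0 2.5;0 0 -0.8 -2.9 4.2 0 2.5;0 0 -0.8 -2.9 4.2 0 2.5;0 0 -0.8 -2.9 4.2 0 2.5;0 0 -0.8 -2.9 4.2 0 2.5;0 0 -0.8 -2.9 4.2 0 2.5;0 0 -0.8 -2.9 4 0 2.5;0 0 -0.6 -1.95 3 0 2.5;0 0 0 0 0 0 2.5"
}}

```text
clock: 29.02
ee_pos: [464.5, 314.1, 262.4]
orientation: [-180.0, -0.1, 177.1]
ft_force: [-1.1, -0.1, -0.7]
opening: 32.8
finger_force: 40.8
```

Emit:
{"api": "apply_moves", "payload": {
  "moves": "0 0 0 0 0 0 2.5;0 0 0 0 0 0 2.5;0 0 0 0 0 0 2.5"
}}

```text
clock: 29.4
ee_pos: [466.8, 311.6, 262.7]
orientation: [-180.0, -0.0, 176.8]
ft_force: [-0.6, -0.5, -0.5]
opening: 33.3
finger_force: 40.8
```

Run:
```python
from h import *
f=grab_frame("wrist"); s=get_state(); print(s["ee_pos"],s["orientation"],s["opening"],s["joint_vel"].round(2))
cv2.imwrite("pics/w8.png",f["image"])
```

```text
[466.74641096 311.6679469  262.64708409] [-1.79992958e+02 -1.66894371e-03  1.76834718e+02] 32.82306979689959 [ 0.45 -0.12  0.06 -0.03  0.12  0.03]
```

View pics/w8.png

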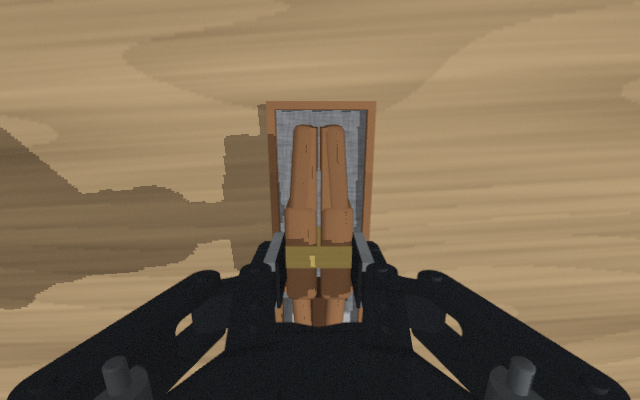

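The clamp is centred between the long walls. The -x wall's inner edge is at row about 109; checking where that is.

Run:
```python
from h import *
f=grab_frame("wrist")
print(p2w(f,[(320,109.5),(320,101)],13).round(1), p2w(f,[(306,126),(332,126)],262.7-184.4+14).round(1))
```

```text
[[390.9 316.8  13. ]
 [384.9 317.1  13. ]] [[401.1 309.1  92.3]
 [401.8 321.5  92.3]]
```

Emit:
{"api": "apply_moves", "payload": {
  "moves": "0 0 0 0 0.05 -2.5 2.5;0 0 0 0 0 -2.5 2.5;0 0 0 0 0 -1.5 2.5;0 0 0 0 0 -0.6 2.5;0 0 0 0 0 -0.2 2.5;0 0 0 0 0 0 2.5;0 0 0 0 0 0 2.5;0 0 0 0 0 0 4.6;0 0 0 0 0 0 4.6;0 0 0 0 0 0 4.6;0 0 0 0 0 3 4.6;0 0 0 0 0 6 4.6"
}}

```text
clock: 31.0
ee_pos: [464.9, 312.2, 277.6]
orientation: [-179.8, -0.3, 176.9]
ft_force: [0.2, 1.0, -0.6]
opening: 45.9
finger_force: 0.0
```

Emit:
{"api": "apply_moves", "payload": {
  "moves": "0 0 0 -1 3 6 5;0 0 0 -2 5 4 5;0 0 0 -2 6 0 5;0 0 0 -2 6 0 5;0 0 0 -2 6 0 5;0 0 0 -2 5 0 5;0 0 0 0 2 0 5;0 0 0 0 0 0 5;0 0 0 0 0 0 5;0 0 0 0 0 0 5;0 0 0 0 0 0 5"
}}

```text
clock: 32.38
ee_pos: [359.7, 634.2, 372.6]
orientation: [180.0, 0.0, 176.8]
ft_force: [-0.4, 0.4, 1.0]
opening: 49.8
finger_force: 0.0
```

Run:
```python
from h import *
f=grab_frame("top"); s=get_state(); print(s["ee_pos"],s["joint_vel"].round(2))
def box(c,a,l,w,z,o=(0,0)):
    t=R.from_euler("z",a,degrees=True).as_matrix()
    return np.array([[o[0]+i*l/2,o[1]+j*w/2,z] for i in(1,-1) for j in(1,-1)])@t.T+[*c,0]
S=((501,-297),3.7); T=((503.5,310.3),-3.1)
P=np.r_[box(*S,0,0,20,(0,40)),box(*S,90,50,33,(-37.5,-32)),box(*S,0,0,53,(63,-32)),box(*T,129,0,25,(-38,0)),box(*T,50,50,30,(78,0))]
A,B=f["image"],cv2.imread("pics/top0.png")
outs=[]
for x0 in(140,395):
    k=4; c=cv2.convertScaleAbs(cv2.resize(f["image"][190:310,x0:x0+100],None,fx=k,fy=k,interpolation=cv2.INTER_CUBIC),alpha=1.5)
    for p in w2p(f,P):
        q=((p-[x0,190]+.5)*k).round().astype(int); cv2.drawMarker(c,tuple(map(int,q)),(0,0,255),0,8)
    outs.append(c)
cv2.imwrite("pics/f.png",np.hstack(outs))
for n,(u,v,r) in dict(bottle=(277,136,14),pliers=(205,162,28),bowl=(385,137,26)).items():
    t=B[v-r:v+r,u-r:u+r]; m=cv2.matchTemplate(A[v-r-8:v+r+8,u-r-8:u+r+8],t,cv2.TM_CCOEFF_NORMED); print(n,np.array(cv2.minMaxLoc(m)[3])-8,m.max().round(3))
```

```text
[359.56616129 634.38194226 372.6390253 ] [ 0.28  0.16 -0.19  0.05  0.02  0.17]
bottle [0 0] 0.997
pliers [0 0] 0.997
bowl [0 0] 0.999
```

View pics/f.png

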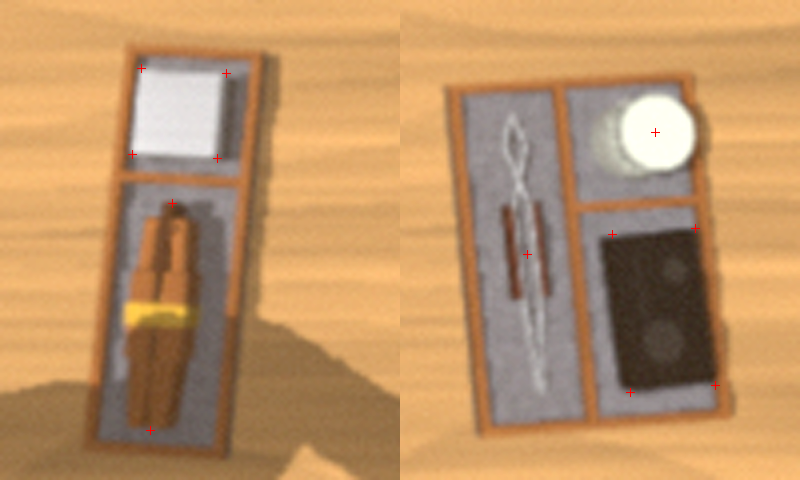

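All five pieces lie flat within a few mm of their compartment markers, and the bystanders have not moved. The charcoal's extra width at left is its visible side face.

```bash
python3 -c "
from cell import *
print(job_done())"
```

```text
the job is handed in; nothing more can be done
None
```

I made up both kits and handed the job in at about 32 s. The last top view shows all five pieces flat and within a few mm of their compartment targets, and the bottle, pliers and bowl unmoved; `job_done()` returned no verdict.

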